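# Read the green-striped barcode with the hand-held reader

### The job

Pick up the hand-held code reader, hold it upright and still for two seconds about 5 cm above the middle of the barcode label with the green stripe (not the orange one), with the reader's long sides parallel to the label's long sides so that its scan line crosses all the bars. Then stand the reader upright back on the middle of its round black parking pad and let go. Do not move either of the two covers.

Things in the scene. Friction and masses are not known exactly. Their poses are not given: they have to be found in the camera images.
- reader: hand-held code reader, loose, about 0.2 kg, 108 mm tall, upright on its pad: round white hood below (60 mm wide, 32 mm high), grey and black handle above, 32 mm (x, grip across this) by 46 mm (y), 76 mm high. Origin on its axis, half-way up, 54 mm above the underside with the red window that reads downward. z up; the scan line runs along y (long side, red line on top)
- green_label (a point): middle of the barcode label with the green stripe, on the flat top, 25 mm above the worktop, of a loose light grey moulded cover 52 x 88 x 24 mm. White label 38 mm (x) by 72 mm (y, the long side along which the black bars follow one another), stripe along one long edge; z up
- orange_label (a point): the same on the other, equal cover, whose label has an orange stripe: a bystander, not to be read or moved
- parking_pad: round black rubber parking pad with an aluminium rim, fixed on the worktop, 100 mm across and 4 mm thick; origin at the centre of its underside, on the worktop
Mind the look-alikes: they are no part of the job. There is more than one size of the reader; the job needs the larger.

How it is judged:
By the outcome, as a careful person would: the job done as asked, in the order asked, and still so for the second after the job is handed in, with the robot touching nothing.
It also fails if it takes over 45 s, if anything falls off the work surface, if the arm or the gripper's body presses on something with over 40 N, if the wrist force passes 120 N, or if a joint passes its speed limit or range.

### The arm

A 6-joint arm with a two-finger parallel gripper is mounted at the origin on a cart in front of the work surface, level with it; the furniture and walls round the work are solid. World frame = base frame: x ahead of the robot, y to its left, z up, the work surface at z = 0. Lengths are in m, angles in rad, forces in N, time in s.
With the tool pointing down it reaches from about 0.3 to 0.85 m from the base axis. Payload 4.2 kg.
Tool frame: the origin (TCP) lies at the very end of the fingers, on their centre line; the grasp point (between the pads) lies 19 mm behind it (ctrl.pinch_z is the distance from the TCP to the grasp point, in m); z points along the fingers, y is the direction in which the jaws open and shut (so a half turn about z gives the same grasp; the last joint's range is limited). The gripper opens to 91 mm and grips with 3 to 60 N. Pads are 32 mm wide; open, the fingers measure 118 mm over their backs; the gripper's body (76 mm by 178 mm) begins 60 mm behind the grasp point.
Start: joints at [-1.205, 0.32, 1.565, -0, 1.257, -0.02], TCP at [0.216, -0.533, 0.214] pointing down, gripper open.
Joint ranges: [-3.11, 3.11], [-0.84, 2.01], [0.21, 2.61], [-1.34, 4.49], [0.05, 2.63], [-2.56, 2.56]. Speed limits (rad/s): [2.57, 2.57, 3.14, 3.14, 3.14, 3.14].

### API

Orientations are given as a unit quaternion [w, x, y, z].
In Python, from plant import sensors, read_camera, calibration, ticket, ctrl gives the robot as it stands. The module is installed in compiled form; this text tells all that it offers.
- The arm moves only by the shell command python3 -m pendant 'ROWS'. ROWS is JSON, a list of rows, each a list of 3 entries, a list of its own where there are three numbers: the turn, a rotation vector about the tool's x, y, z in rad, then the shift along the tool's x, y, z in mm, then the opening, from -1 (shut) to 1 (fully open), so that 0 is half open. A call has 1 to 10 rows; each row is the pose to reach, as a shift and turn from the pose commanded when the call began, along the tool's axes at that moment; what a row does not reach only later rows make up. A row lasts 1/12 s, in which the tool goes at most 41.7 mm and 7.16 degrees, less where a joint would pass 70% of its speed; a pose out of reach is approached as far as the arm can. A call with a gripper value outside its range is refused whole. The fingers move at their own pace and stop on an object; the grip force is fixed at half the most. Time passes only in rows, so rows that repeat a pose let the fingers close. It gives the time, the measured TCP pose, the force and the opening at its end, in the units of the state.
- sensors.read_state(): the state, without advancing time (a new reading comes with each control period).
- read_camera(name): name is "scene" or "top" or "wrist"; returns (picture, depth): 480x640x3 uint8, red, green, blue; 480x640 float32, m along the optical axis (not along the pixel's ray), 0 where there is no reading.
- calibration(name): a dict with "fovy" (degrees; the focal length in pixels is half the picture's height over the tangent of half this angle, whatever the lens; pixels are square), "cx", "cy" (the principal point, pixels), "k1" (the pictures are not rectified: a ray, as slopes to the right and down, at radius r is drawn at 1 + k1 r^2 times it, then the intrinsics apply), "origin" and "rotation" of the camera in the world; the wrist camera has in their place "hand_eye" (4x4, takes a point from camera to tool coordinates, whose origin is the TCP and whose axes are the flange's). Camera axes: x right, y up, looking along -z (the intrinsics and any distortion apply to the point x, -y, -z); pixel columns grow to the right and rows downward; lengths in m; the calibration is good to about 2 mm. A picture is of the moment at which its call begins: read the wrist's pose just before it. calibration takes no time and is no camera call.
- ticket.sign_off(): hands the job in, once; it reports no verdict.
The state is a dict: "time_s": time; "qpos": joint angles; "qd": joint speeds; "joint_torque": joint torques, N m; "ee_pos": TCP position; "ee_rot": TCP orientation; "wrist_force": force on the tool from outside, world axes, zero at the start; "ft_torque": the same for the moment, N m; "finger_gap": finger opening in m.
Only numpy, scipy, OpenCV 4.12 (cv2) and the standard library are available. Lean on these libraries where they do the work, as an engineer would, in place of code of your own. Each camera call takes 0.05 s, during which the arm holds its last target.

## Working session

There is one attempt and no reset: what is moved stays moved. The work goes in short steps, Python scripts to look and compute and a shell command to move; the robot and the scene stay as the last step left them, time stands still between calls to the robot, and variables do not carry over. Pictures are saved under pics/ and viewed, and the job is handed in when it is done.

```bash
mkdir -p pics
cat > h.py <<'E'
import numpy as np, cv2
from plant import sensors, read_camera, calibration
from scipy.spatial.transform import Rotation as R
def cam(name,st=None):
    c=calibration(name)
    f=240/np.tan(np.radians(c['fovy'])/2)
    if 'hand_eye' in c:
        H=np.array(c['hand_eye']); q=st['ee_rot']; Rt=R.from_quat([q[1],q[2],q[3],q[0]]).as_matrix()
        o=Rt@H[:3,3]+np.array(st['ee_pos']); r=Rt@H[:3,:3]
    else: o=np.array(c['origin']); r=np.array(c['rotation']).reshape(3,3)
    K=np.array([[f,0,c['cx']],[0,f,c['cy']],[0,0,1]]); return K,np.array([c['k1'],0,0,0,0.]),o,r
def ray(C,uv):
    K,d,o,r=C
    p=cv2.undistortPoints(np.array(uv,float).reshape(-1,1,2),K,d).reshape(-1,2)
    return o,(r@np.c_[p[:,0],-p[:,1],-np.ones(len(p))].T).T
def onz(C,uv,z):
    o,v=ray(C,uv); return o+v*((z-o[2])/v[:,2])[:,None]
def proj(C,P):
    K,d,o,r=C
    p=(r.T@(np.atleast_2d(P)-o).T).T; p=p*[1,-1,-1]
    return cv2.projectPoints(p,np.zeros(3),np.zeros(3),K,d)[0].reshape(-1,2)
def pts(C,depth):
    v,u=np.mgrid[0:480,0:640]; o,w=ray(C,np.c_[u.ravel(),v.ravel()])
    return (o+w*depth.reshape(-1,1)).reshape(480,640,3)
def snap(name,tag):
    st=sensors.read_state(); im,d=read_camera(name)
    cv2.imwrite(f'pics/{tag}.png',im[:,:,::-1]); np.savez(f'pics/{tag}.npz',im=im,d=d,st=np.array(st,dtype=object))
    return cam(name,st),im,d
def load(name,tag):
    z=np.load(f'pics/{tag}.npz',allow_pickle=True); return cam(name,z['st'].item()),z['im'],z['d']
E
python3 - <<'E'
from h import *
snap('top','top1'); snap('scene','scene1')
for n in('top','scene','wrist'):print(calibration(n))
print(sensors.read_state())
E
```

```text
Traceback (most recent call last):
  File "h.py", line 28, in snap
    return cam(name,st),im,d
           ~~~^^^^^^^^^
  File "h.py", line 10, in cam
    else: o=np.array(c['origin']); r=np.array(c['rotation']).reshape(3,3)
                                     ~~~~~~~~~~~~~~~~~~~~~~~~~~~~~~~^^^^^
ValueError: cannot reshape array of size 4 into shape (3,3)
```

```bash
sed -i "s/r=np.array(c\['rotation'\]).reshape(3,3)/q=c['rotation']; r=R.from_quat([q[1],q[2],q[3],q[0]]).as_matrix()/" h.py
python3 - <<'E'
from h import *
snap('scene','scene1')
for n in('top','scene','wrist'):print(calibration(n))
print(sensors.read_state())
E
```

```text
{'fovy': 43.60231766278227, 'cx': 311.1114483167158, 'cy': 256.45604933237803, 'k1': -0.20290998781654512, 'origin': array([0.44182864, 0.08214048, 0.90587664]), 'rotation': array([-0.69752745, -0.02678096,  0.01823693,  0.71582515])}
{'fovy': 50.97200595070828, 'cx': 320.01792691048865, 'cy': 232.13499689033625, 'k1': -0.13502255575849292, 'origin': array([-0.04540244,  0.46565329,  0.63040438]), 'rotation': array([-0.44861023, -0.19722309,  0.36652297,  0.79089369])}
{'fovy': 71.02503698163174, 'cx': 316.43650602620113, 'cy': 239.09583320274237, 'k1': -0.05641548007076998, 'hand_eye': array([[-1.37716454e-04,  9.56973642e-01,  2.90174824e-01,
         8.16724308e-02],
       [ 9.99999926e-01,  2.71939041e-05,  3.84914833e-04,
        -2.00033718e-05],
       [ 3.60462363e-04,  2.90174856e-01, -9.56973575e-01,
        -1.70516066e-01],
       [ 0.00000000e+00,  0.00000000e+00,  0.00000000e+00,
         1.00000000e+00]])}
{'time_s': 0.1, 'qpos': array([-1.20498161e+00,  3.20232766e-01,  1.56552757e+00, -6.58675334e-05,
        1.25740918e+00, -2.00007309e-02]), 'qd': array([ 0.00028551, -0.00148283, -0.00274249, -0.00032333,  0.00048575,
       -0.00128912]), 'joint_torque': array([ 8.09472313e-04, -4.13329911e+01, -2.32510972e+01,  7.29493797e-02,
        4.21546481e-02, -5.91048047e-05]), 'ee_pos': array([ 0.21620327, -0.53232671,  0.21321304]), 'ee_rot': array([-7.71281516e-04,  9.81448678e-01,  1.91723418e-01, -1.66500890e-04]), 'wrist_force': array([-0.52757474, -0.07087022, -0.73072462]), 'ft_torque': array([-0.03025217,  0.02890296, -0.00435185]), 'finger_gap': 0.09111482464340276}
```

View pics/top1.png

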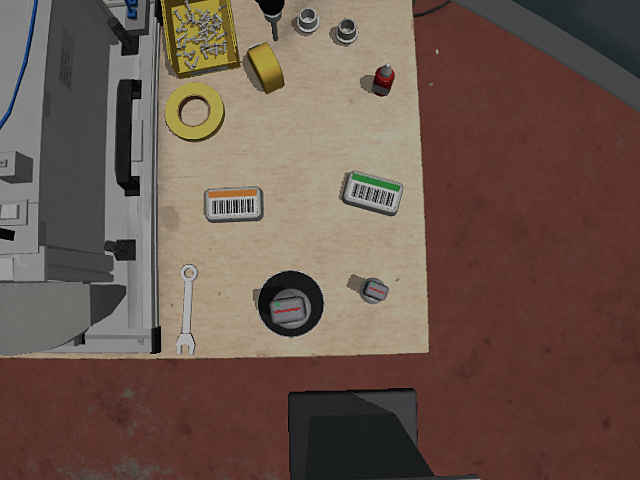

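View pics/scene1.png

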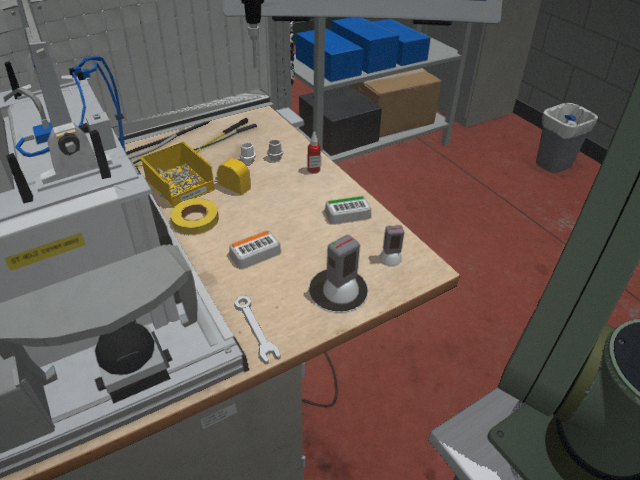

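The top view shows two candidate readers. The one on the black pad at (288,310) is the larger. The one at (374,291) is smaller and stands on bare wood, so it's a decoy. There are also two covers: green stripe at (373,192), which is the target, and orange stripe at (233,204), which is the bystander. The scene view agrees: large reader (343,270), small reader (393,245), green label (348,208) and orange label (255,248). Next I'll measure these and check a close crop.

Run:
```python
from h import *
C,im,d=load('top','top1')
big=cv2.resize(im[160:340,200:430],None,fx=3.4,fy=3.3,interpolation=cv2.INTER_CUBIC)
cv2.imwrite('pics/crop1.png',big[:,:,::-1])
hsv=cv2.cvtColor(im,cv2.COLOR_RGB2HSV); P=pts(C,d)
def cnt(m,box):
    u0,v0,u1,v1=box; mm=np.zeros_like(m,np.uint8); mm[v0:v1,u0:u1]=m[v0:v1,u0:u1]
    c,_=cv2.findContours(mm,cv2.RETR_EXTERNAL,cv2.CHAIN_APPROX_NONE); return max(c,key=cv2.contourArea).reshape(-1,2), mm
def rect(name,c,z):
    W=onz(C,c,z); r=cv2.minAreaRect((W[:,:2]*1000).astype(np.float32)); print(name,r,'len',len(c)); return r
g=(hsv[...,0]>50)&(hsv[...,0]<80)&(hsv[...,1]>90)
c,mm=cnt(g,(335,160,415,220)); rect('green stripe',c,.025); print('depth z',np.median(P[mm>0][:,2]))
# cover top by height
for n,b in(('greencover',(330,155,420,225)),('orangecover',(195,175,275,230))):
    top=(abs(P[...,2]-.025)<.006)&(d>0); c,mm=cnt(top,b); rect(n,c,.025)
red=((hsv[...,0]<8)|(hsv[...,0]>172))&(hsv[...,1]>120)
for n,b,z in(('redbig',(265,295,312,325),.112),('redsmall',(360,280,390,302),.075)):
    c,mm=cnt(red,b); rect(n,c,z); print('z',np.median(P[mm>0][:,2]))
top=(abs(P[...,2]-.112)<.006); c,mm=cnt(top,(255,285,325,340)); rect('readertop',c,.112)
blk=(hsv[...,2]<60); c,mm=cnt(blk,(245,260,335,345)); W=onz(C,c,.004)
e=cv2.fitEllipse((W[:,:2]*1000).astype(np.float32)); print('pad',e, cv2.minEnclosingCircle((W[:,:2]*1000).astype(np.float32)))
```

```text
green stripe ((606.5645141601562, -6.956478118896484), (71.62457275390625, 8.964609146118164), 73.32887268066406) len 101
depth z 0.025020543751647417
greencover ((592.4652709960938, -1.6659622192382812), (84.07852172851562, 49.0617790222168), 73.5219955444336) len 156
orangecover ((581.2308349609375, 206.77182006835938), (48.58973693847656, 84.32771301269531), 0.47483134269714355) len 160
redbig ((422.61328125, 124.77976989746094), (2.80222225189209, 32.19404983520508), 6.747554779052734) len 49
z 0.11207693914293393
redsmall ((445.6383361816406, 1.6057100296020508), (21.141172409057617, 1.2872709035873413), 66.65034484863281) len 29
z 0.07237199309560938
readertop ((422.46490478515625, 124.40721893310547), (31.821985244750977, 45.3506965637207), 7.135669231414795) len 102
pad ((429.9781188964844, 125.43831634521484), (96.70042419433594, 96.94507598876953), 30.60205841064453) ((430.0059509277344, 125.40238952636719), 49.25803756713867)
```

View pics/crop1.png

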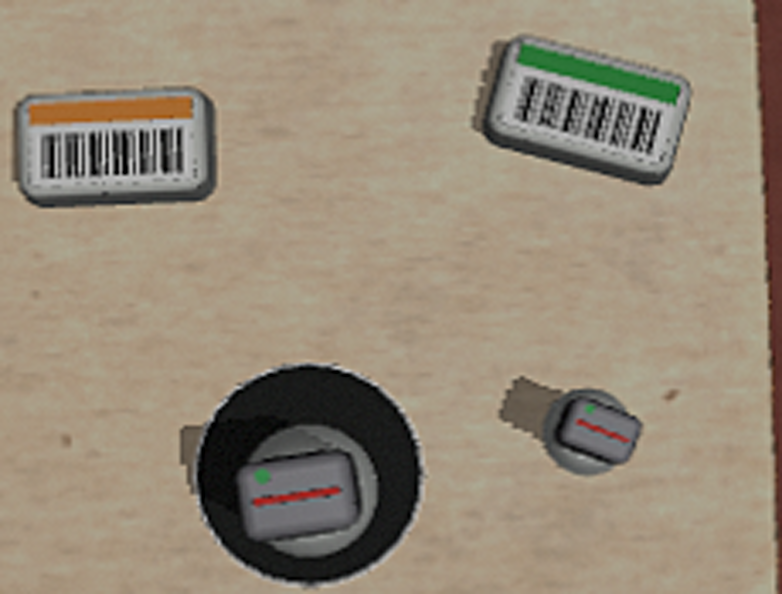

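The crop confirms it: the large reader is on the pad, and the green-stripe label is upper right. All measured sizes match the description. Now I'll work out the approach.

```bash
cat >> h.py <<'E'
def plan(xyz,jaw_deg):
    """turn/shift for tool pointing down with jaw (tool y) axis at jaw_deg in world, nearest of the half turns"""
    st=sensors.read_state(); q=st['ee_rot']; Rt=R.from_quat([q[1],q[2],q[3],q[0]]).as_matrix(); best=None
    for a in (jaw_deg,jaw_deg+180):
        y=np.array([np.cos(np.radians(a)),np.sin(np.radians(a)),0]); z=np.array([0,0,-1.]); G=np.c_[np.cross(y,z),y,z]
        t=R.from_matrix(Rt.T@G).as_rotvec()
        if best is None or np.linalg.norm(t)<np.linalg.norm(best): best=t
    print('turn',best.round(3),'shift',(Rt.T@(np.array(xyz)-st['ee_pos'])*1000).round(1),'| t',st['time_s'],'pos',st['ee_pos'].round(4),'jaw',np.degrees(np.arctan2(Rt[1,1],Rt[0,1])).round(2),'tilt',np.degrees(np.arccos(-Rt[2,2])).round(2),'F',np.round(st['wrist_force'],1),'gap',round(st['finger_gap'],4),'q',np.round(st['qpos'],2))
E
python3 -c "
from h import *
plan([.4225,.1246,.21],7)"
```

```text
turn [-1.000e-03 -1.000e-03 -1.307e+00] shift [ 438.4 -531.     4. ] | t 0.1 pos [ 0.2162 -0.5323  0.2132] jaw -67.89 tilt 0.09 F [-0.5 -0.1 -0.7] gap 0.0911 q [-1.2   0.32  1.57 -0.    1.26 -0.02]
```

```bash
python3 -m pendant '[[[0,0,-1.307],[438,-531,4],1],[[0,0,-1.307],[438,-531,4],1],[[0,0,-1.307],[438,-531,4],1],[[0,0,-1.307],[438,-531,4],1],[[0,0,-1.307],[438,-531,4],1],[[0,0,-1.307],[438,-531,4],1],[[0,0,-1.307],[438,-531,4],1],[[0,0,-1.307],[438,-531,4],1],[[0,0,-1.307],[438,-531,4],1],[[0,0,-1.307],[438,-531,4],1]]'
python3 -c "
from h import *
plan([.4225,.1246,.21],7)"
```

```text
time_s: 0.93
ee_pos: [0.3408, -0.1332, 0.2115]
ee_rot: [0.0, 0.682, 0.732, 0.0]
wrist_force: [1.3, -0.2, -0.1]
finger_gap: 0.0915
turn [ 0.     0.    -0.052] shift [251.5  99.6   1.5] | t 0.9333 pos [ 0.3408 -0.1332  0.2115] jaw 4.03 tilt 0.01 F [ 1.3 -0.2 -0.1] gap 0.0915 q [-0.4  -0.02  1.98 -0.    1.17 -0.47]
```

```bash
python3 -m pendant '[[[0,0,-0.05],[245,97,1],1],[[0,0,-0.05],[245,97,1],1],[[0,0,-0.05],[245,97,1],1],[[0,0,-0.05],[245,97,1],1],[[0,0,-0.05],[245,97,1],1],[[0,0,-0.05],[245,97,1],1],[[0,0,-0.05],[245,97,1],1],[[0,0,-0.05],[245,97,1],1],[[0,0,-0.05],[245,97,1],1],[[0,0,-0.05],[245,97,1],1]]'
python3 - <<'E'
from h import *
plan([.4225,.1246,.21],7)
C,im,d=snap('wrist','w1')
E
```

```text
time_s: 1.77
ee_pos: [0.4213, 0.1148, 0.2102]
ee_rot: [-0.0, 0.665, 0.746, -0.001]
wrist_force: [-0.3, -0.5, -0.4]
finger_gap: 0.0913
turn [-0.001  0.001 -0.007] shift [9.6 2.3 0.2] | t 1.7667 pos [0.4213 0.1148 0.2102] jaw 6.57 tilt 0.08 F [-0.3 -0.5 -0.4] gap 0.0913 q [ 0.24  0.1   1.86 -0.    1.18  0.13]
```

View pics/w1.png

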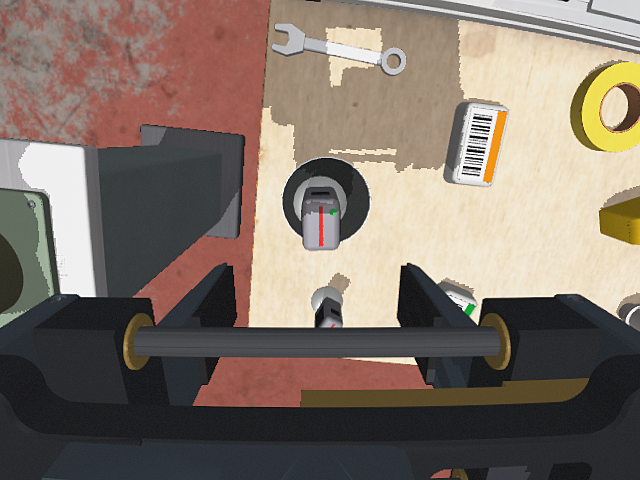

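The wrist view shows the large reader at (321,220) on the pad, centred near (326,200). The small reader is behind it at (328,305). I'll cross-check its position from here.

Run:
```python
from h import *
C,im,d=load('wrist','w1'); P=pts(C,d); hsv=cv2.cvtColor(im,cv2.COLOR_RGB2HSV)
m=np.zeros((480,640),np.uint8); m[190:262,290:350]=(abs(P[190:262,290:350,2]-.112)<.006)
r=cv2.minAreaRect((P[m>0][:,:2]*1000).astype(np.float32)); print('top',r,P[m>0][:,2].mean())
red=((hsv[...,0]<8)|(hsv[...,0]>172))&(hsv[...,1]>120); red[:,:295]=0;red[:,345:]=0;red[:195]=0;red[262:]=0
v,u=np.nonzero(red); W=onz(C,np.c_[u,v],.112)*1000; print('red',cv2.minAreaRect(W[:,:2].astype(np.float32)))
blk=np.zeros((480,640),np.uint8); blk[150:245,275:380]=hsv[150:245,275:380,2]<60
c,_=cv2.findContours(blk,0,1); c=max(c,key=cv2.contourArea).reshape(-1,2); W=onz(C,c,.004)*1000; print('pad',cv2.minEnclosingCircle(W[:,:2].astype(np.float32)))
print('proj', proj(C,[[.43,.1254,.004],[.4225,.1246,.112]]))
```

```text
top ((422.185546875, 127.458740234375), (31.427099227905273, 44.51969528198242), 7.56676721572876) 0.1110797544604845
red ((422.2856750488281, 127.2211685180664), (2.5066463947296143, 33.23838424682617), 6.835018157958984)
pad ((428.9953918457031, 127.82904815673828), 49.06560134887695)
proj [[326.07882121 204.08676831]
 [320.36595142 228.90824138]]
```

```bash
python3 -c "
from h import *
plan([.4223,.126,.059],7)"; python3 -m pendant '[[[0,0,-0.007],[11,2.5,0],1],[[0,0,-0.007],[11,2.5,0],1],[[0,0,-0.007],[11,2.5,0],1]]'
python3 -c "
from h import *
plan([.4223,.126,.059],7)"
```

```text
turn [-0.001  0.001 -0.008] shift [ 11.4   2.4 151.3] | t 1.8167 pos [0.4214 0.1145 0.2103] jaw 6.52 tilt 0.06 F [ 0.8 -0.6  0.5] gap 0.091 q [ 0.24  0.1   1.86 -0.    1.18  0.13]
time_s: 2.07
ee_pos: [0.4232, 0.1266, 0.2106]
ee_rot: [0.0, 0.663, 0.749, 0.0]
wrist_force: [-1.2, 0.3, 0.1]
finger_gap: 0.0913
turn [ 0.     0.    -0.001] shift [ -0.5  -1.  151.6] | t 2.0667 pos [0.4232 0.1266 0.2106] jaw 6.97 tilt 0.02 F [-1.2  0.3  0.1] gap 0.0913 q [ 0.26  0.11  1.85 -0.    1.18  0.14]
```

```bash
python3 -m pendant '[[[0,0,0],[-0.5,-1,30],1],[[0,0,0],[-0.5,-1,55],1],[[0,0,0],[-0.5,-1,80],1],[[0,0,0],[-0.5,-1,105],1],[[0,0,0],[-0.5,-1,130],1],[[0,0,0],[-0.5,-1,145],1],[[0,0,0],[-0.5,-1,151],1],[[0,0,0],[-0.5,-1,151],1]]'
python3 -c "
from h import *
plan([.4223,.126,.059],7)"
python3 -m pendant '[[[0,0,0],[0,0,0],0.2],[[0,0,0],[0,0,0],0],[[0,0,0],[0,0,0],-0.2],[[0,0,0],[0,0,0],-0.4],[[0,0,0],[0,0,0],-0.6],[[0,0,0],[0,0,0],-1],[[0,0,0],[0,0,0],-1],[[0,0,0],[0,0,0],-1],[[0,0,0],[0,0,0],-1],[[0,0,0],[0,0,0],-1]]'
python3 -c "
from h import *
plan([.4223,.126,.059],7)"
```

```text
time_s: 2.73
ee_pos: [0.4214, 0.1257, 0.0585]
ee_rot: [-0.001, 0.663, 0.749, -0.001]
wrist_force: [-0.9, 0.7, -0.1]
finger_gap: 0.0913
turn [-0.003  0.001 -0.001] shift [ 0.2  0.9 -0.5] | t 2.7333 pos [0.4214 0.1257 0.0585] jaw 6.96 tilt 0.17 F [-0.9  0.7 -0.1] gap 0.0913 q [ 0.26  0.28  2.08 -0.    0.78  0.14]
time_s: 3.57
ee_pos: [0.4223, 0.1262, 0.0595]
ee_rot: [0.0, 0.663, 0.749, 0.0]
wrist_force: [0.7, -0.4, 1.3]
finger_gap: 0.0317
turn [ 0.  0. -0.] shift [-0.2 -0.1  0.5] | t 3.5667 pos [0.4223 0.1262 0.0595] jaw 6.99 tilt 0.01 F [ 0.7 -0.4  1.3] gap 0.0317 q [ 0.26  0.28  2.08 -0.    0.78  0.14]
```

Gripped: the gap is 31.7 mm against a 32 mm handle. Next I'll lift and check.

```bash
python3 -m pendant '[[[0,0,0],[0,0,-10],-1],[[0,0,0],[0,0,-30],-1],[[0,0,0],[0,0,-55],-1],[[0,0,0],[0,0,-80],-1],[[0,0,0],[0,0,-100],-1],[[0,0,0],[0,0,-110],-1],[[0,0,0],[0,0,-110],-1]]'
python3 -c "
from h import *
plan([.5925,-.001,.1695],-16.6)"
```

```text
time_s: 4.15
ee_pos: [0.4235, 0.1266, 0.1715]
ee_rot: [0.001, 0.663, 0.749, 0.002]
wrist_force: [0.3, 0.0, -3.0]
finger_gap: 0.0319
turn [ 0.004 -0.002  0.412] shift [-147.2  152.2    2.6] | t 4.15 pos [0.4235 0.1266 0.1715] jaw 6.99 tilt 0.26 F [ 0.3  0.  -3. ] gap 0.0319 q [ 0.26  0.14  1.92 -0.    1.08  0.14]
```

```bash
python3 -m pendant '[[[0,0,0.03],[-10,10,1],-1],[[0,0,0.09],[-30,31,1],-1],[[0,0,0.15],[-53,55,1],-1],[[0,0,0.21],[-76,79,1],-1],[[0,0,0.27],[-99,103,1],-1],[[0,0,0.33],[-120,125,1],-1],[[0,0,0.38],[-138,143,1],-1],[[0,0,0.412],[-146,151,1],-1],[[0,0,0.412],[-146,151,1],-1],[[0,0,0.412],[-146,151,1],-1]]'
python3 - <<'E'
from h import *
plan([.5925,-.001,.1305],-16.6)
snap('wrist','w2'); snap('scene','s2'); snap('top','t2')
E
cd pics; python3 -c "
import cv2,numpy as np
a=[cv2.imread(f) for f in('w2.png','s2.png')]
cv2.imwrite('m2.png',np.hstack([cv2.resize(i,(400,300)) for i in a]))"
```

```text
time_s: 4.98
ee_pos: [0.5886, -0.0002, 0.167]
ee_rot: [-0.001, 0.802, 0.598, -0.001]
wrist_force: [-0.4, -0.0, -3.7]
finger_gap: 0.0319
turn [-0.004  0.001 -0.   ] shift [ 0.3  4.1 36.5] | t 4.9833 pos [ 5.886e-01 -2.000e-04  1.670e-01] jaw -16.61 tilt 0.22 F [-0.4 -0.  -3.7] gap 0.0319 q [-0.02  0.38  1.6   0.    1.17  0.27]
```

View pics/w2.png

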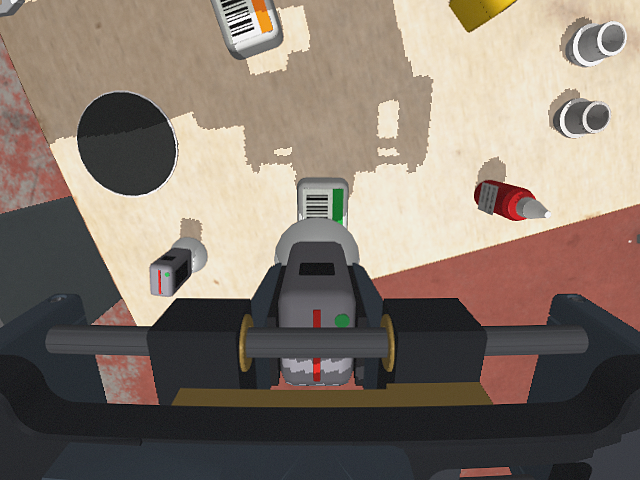

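View pics/s2.png

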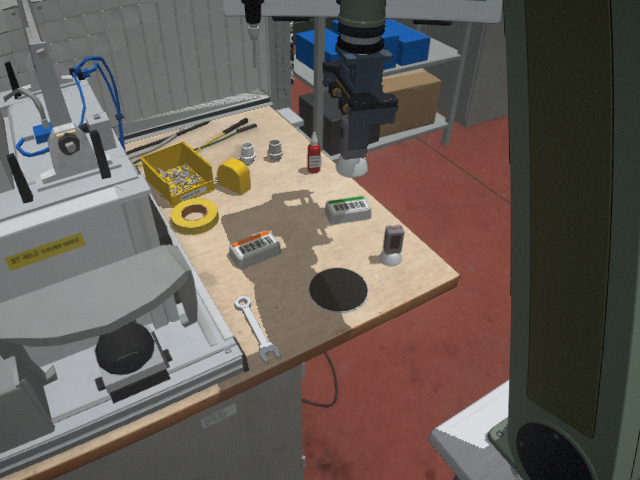

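The wrist view shows the reader held upright over the green label, with its red line at (317,345) parallel to the label edges at (298–347,205). The pad is clear and centred at (127,142). I'll measure the reader, label and pad in this same view.

Run:
```python
from h import *
C,im,d=load('wrist','w2'); P=pts(C,d); hsv=cv2.cvtColor(im,cv2.COLOR_RGB2HSV)
z=np.load('pics/w2.npz',allow_pickle=True)['st'].item()['ee_pos']; print('tcp',z)
blk=np.zeros((480,640),np.uint8); blk[80:205,65:190]=hsv[80:205,65:190,2]<75
c,_=cv2.findContours(blk,0,1); c=max(c,key=cv2.contourArea).reshape(-1,2); W=onz(C,c,.004)*1000; print('pad',cv2.minEnclosingCircle(W[:,:2].astype(np.float32)),cv2.fitEllipse(W[:,:2].astype(np.float32)))
g=np.zeros((480,640),np.uint8); g[170:235,290:360]=((hsv[...,0]>50)&(hsv[...,0]<80)&(hsv[...,1]>90))[170:235,290:360]
v,u=np.nonzero(g); W=onz(C,np.c_[u,v],.025)*1000
L=np.array([np.cos(np.radians(73.4)),np.sin(np.radians(73.4))]); N=np.array([L[1],-L[0]])
print('stripe along',(W[:,:2]@L).min(),(W[:,:2]@L).max(),'across',(W[:,:2]@N).min(),(W[:,:2]@N).max(),'depthz',np.median(P[g>0][:,2]))
print('line ang',np.degrees(np.arctan2(*np.linalg.svd(W[:,:2]-W[:,:2].mean(0),full_matrices=False)[2][0][::-1])))
c0=np.array([592.6,-2.2]); print('top-cam label along/across',c0@L,c0@N,' tcp',z[:2]*1000@L,z[:2]*1000@N)
red=np.zeros((480,640),bool); red[300:385,300:330]=(((hsv[...,0]<8)|(hsv[...,0]>172))&(hsv[...,1]>120))[300:385,300:330]
v,u=np.nonzero(red); zt=z[2]+.0525; W=onz(C,np.c_[u,v],zt)*1000
print('red along',(W[:,:2]@L).min(),(W[:,:2]@L).max(),'across',np.median(W[:,:2]@N),'depthz',np.median(P[red][:,2]),zt)
# top cam
C,im,d=load('top','t2');hsv=cv2.cvtColor(im,cv2.COLOR_RGB2HSV)
blk=np.zeros((480,640),np.uint8); blk[260:345,245:335]=hsv[260:345,245:335,2]<60
c,_=cv2.findContours(blk,0,1); c=max(c,key=cv2.contourArea).reshape(-1,2); W=onz(C,c,.004)*1000; print('pad top',cv2.minEnclosingCircle(W[:,:2].astype(np.float32)))
```

```text
tcp [ 5.88619949e-01 -1.64093012e-04  1.66973645e-01]
pad ((430.1844177246094, 127.27764129638672), 49.66549301147461) ((430.18841552734375, 127.24462890625), (97.15861511230469, 98.2350082397461), 62.537330627441406)
stripe along 170.3879920037605 203.9637771690399 across 557.7896914988614 587.3625578466446 depthz 0.025011595804802833
line ang -103.29773653080899
top-cam label along/across 167.19061686036403 568.5304720363289  tcp 168.0046182187381 564.1346643881593
red along 151.18506693908935 185.17728236432478 across 563.5114288811313 depthz 0.22008077028734407 0.21947364483276677
pad top ((430.0059509277344, 125.40238952636719), 49.25803756713867)
```

```bash
python3 -c "
from h import *
plan([.593,-.0015,.1305],-16.6)"
python3 -m pendant '[[[0,0,0],[0,1,10],-1],[[0,0,0],[0,1,25],-1],[[0,0,0],[0,1,34],-1],[[0,0,0],[0,1,37],-1],[[0,0,0],[0,1,37],-1],[[0,0,0],[0,1,37],-1],[[0,0,0],[0,1,37],-1]]'
python3 -c "
from h import *
plan([.593,-.0015,.1305],-16.6)"
```

```text
turn [-0.002  0.     0.001] shift [-0.7  5.  37.7] | t 5.1333 pos [0.5885 0.0006 0.1682] jaw -16.53 tilt 0.09 F [-0.2  0.5 -2.2] gap 0.032 q [-0.02  0.37  1.6   0.    1.17  0.27]
time_s: 5.72
ee_pos: [0.5913, -0.0006, 0.1321]
ee_rot: [0.0, 0.802, 0.598, 0.001]
wrist_force: [-0.3, 0.1, -0.6]
finger_gap: 0.0317
turn [ 0.001 -0.    -0.   ] shift [-0.4  1.9  1.6] | t 5.7167 pos [ 0.5913 -0.0006  0.1321] jaw -16.61 tilt 0.08 F [-0.3  0.1 -0.6] gap 0.0317 q [-0.02  0.41  1.65 -0.    1.09  0.27]
```

```bash
python3 -m pendant '[[[0,0,0],[0,2,1],-1],[[0,0,0],[0,2,1],-1],[[0,0,0],[0,2,1],-1],[[0,0,0],[0,2,1],-1],[[0,0,0],[0,2,1],-1],[[0,0,0],[0,2,1],-1]]'
python3 -m pendant '[[[0,0,0],[0,0,0],-1],[[0,0,0],[0,0,0],-1],[[0,0,0],[0,0,0],-1],[[0,0,0],[0,0,0],-1],[[0,0,0],[0,0,0],-1],[[0,0,0],[0,0,0],-1],[[0,0,0],[0,0,0],-1],[[0,0,0],[0,0,0],-1],[[0,0,0],[0,0,0],-1],[[0,0,0],[0,0,0],-1]]'
python3 - <<'E'
from h import *
plan([.593,-.0015,.1305],-16.6)
snap('wrist','w3'); snap('scene','s3')
E
```

```text
time_s: 6.22
ee_pos: [0.5928, -0.0012, 0.1306]
ee_rot: [0.0, 0.802, 0.597, 0.0]
wrist_force: [-0.5, -0.5, -2.0]
finger_gap: 0.0316
time_s: 7.05
ee_pos: [0.5928, -0.0012, 0.1305]
ee_rot: [0.0, 0.802, 0.598, -0.0]
wrist_force: [0.1, 0.2, -1.8]
finger_gap: 0.032
turn [ 0.  0. -0.] shift [-0.2  0.3  0. ] | t 7.05 pos [ 0.5928 -0.0012  0.1305] jaw -16.62 tilt 0.01 F [ 0.1  0.2 -1.8] gap 0.032 q [-0.02  0.41  1.65 -0.    1.08  0.27]
```

View pics/w3.png

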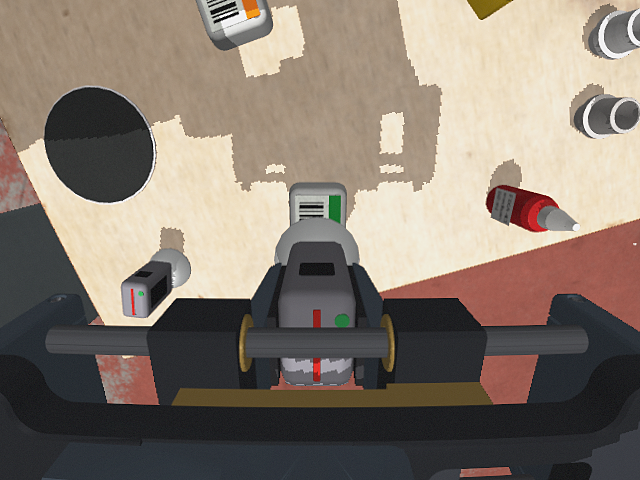

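View pics/s3.png

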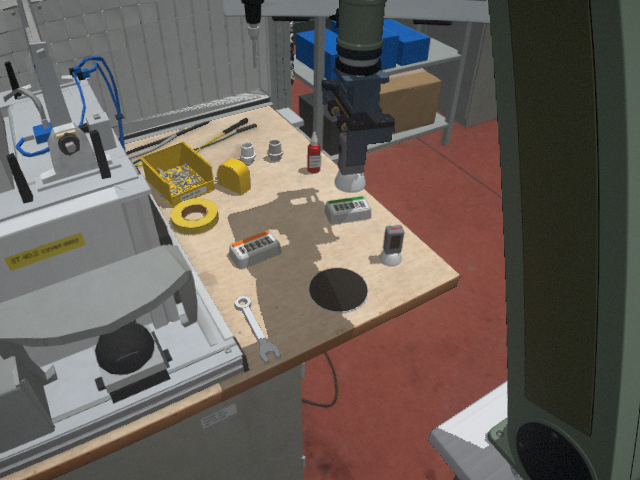

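The label (pixels 290–347) sits centred behind the hood (centre 317), and the reader is upright and parallel to it. I'll hold for well over two seconds.

```bash
python3 -m pendant '[[[0,0,0],[0,0,0],-1],[[0,0,0],[0,0,0],-1],[[0,0,0],[0,0,0],-1],[[0,0,0],[0,0,0],-1],[[0,0,0],[0,0,0],-1],[[0,0,0],[0,0,0],-1],[[0,0,0],[0,0,0],-1],[[0,0,0],[0,0,0],-1],[[0,0,0],[0,0,0],-1],[[0,0,0],[0,0,0],-1]]'
python3 -m pendant '[[[0,0,0],[0,0,0],-1],[[0,0,0],[0,0,0],-1],[[0,0,0],[0,0,0],-1],[[0,0,0],[0,0,0],-1],[[0,0,0],[0,0,0],-1],[[0,0,0],[0,0,0],-1],[[0,0,0],[0,0,0],-1],[[0,0,0],[0,0,0],-1],[[0,0,0],[0,0,0],-1],[[0,0,0],[0,0,0],-1]]'
python3 -m pendant '[[[0,0,0],[0,0,0],-1],[[0,0,0],[0,0,0],-1],[[0,0,0],[0,0,0],-1],[[0,0,0],[0,0,0],-1],[[0,0,0],[0,0,0],-1],[[0,0,0],[0,0,0],-1],[[0,0,0],[0,0,0],-1],[[0,0,0],[0,0,0],-1],[[0,0,0],[0,0,0],-1],[[0,0,0],[0,0,0],-1]]'
python3 -c "
from h import *
plan([.593,-.0015,.1305],-16.6)"
python3 -m pendant '[[[0,0,0],[0,0,-12],-1],[[0,0,0],[0,0,-28],-1],[[0,0,0],[0,0,-38],-1],[[0,0,0],[0,0,-40],-1],[[0,0,0],[0,0,-40],-1]]'
python3 -c "
from h import *
plan([.4295,.127,.17],7)"
```

```text
time_s: 7.98
ee_pos: [0.5928, -0.0012, 0.1305]
ee_rot: [0.0, 0.802, 0.598, -0.0]
wrist_force: [0.6, -0.4, -1.7]
finger_gap: 0.032
time_s: 8.82
ee_pos: [0.5928, -0.0012, 0.1305]
ee_rot: [0.0, 0.802, 0.598, -0.0]
wrist_force: [-0.2, -0.3, -2.0]
finger_gap: 0.0321
time_s: 9.65
ee_pos: [0.5928, -0.0012, 0.1305]
ee_rot: [0.0, 0.802, 0.598, -0.0]
wrist_force: [-0.6, -0.8, -3.0]
finger_gap: 0.032
turn [ 0.  0. -0.] shift [-0.2  0.3  0. ] | t 9.65 pos [ 0.5928 -0.0012  0.1305] jaw -16.62 tilt 0.01 F [-0.6 -0.8 -3. ] gap 0.032 q [-0.02  0.41  1.65 -0.    1.08  0.27]
time_s: 10.07
ee_pos: [0.5932, -0.0012, 0.1713]
ee_rot: [0.001, 0.802, 0.598, 0.001]
wrist_force: [-0.3, -0.1, -1.4]
finger_gap: 0.0316
turn [ 0.002 -0.    -0.412] shift [  76.  -193.6    1. ] | t 10.0667 pos [ 0.5932 -0.0012  0.1713] jaw -16.61 tilt 0.11 F [-0.3 -0.1 -1.4] gap 0.0316 q [-0.02  0.38  1.59 -0.    1.17  0.27]
```

```bash
python3 -m pendant '[[[0,0,-0.03],[5,-13,0],-1],[[0,0,-0.09],[15,-39,0],-1],[[0,0,-0.15],[27,-69,0],-1],[[0,0,-0.21],[39,-99,0],-1],[[0,0,-0.27],[51,-130,0],-1],[[0,0,-0.33],[62,-158,0],-1],[[0,0,-0.38],[71,-181,0],-1],[[0,0,-0.412],[75,-192,1],-1],[[0,0,-0.412],[76,-193,1],-1],[[0,0,-0.412],[76,-193,1],-1]]'
python3 -m pendant '[[[0,0,0],[0,0,0],-1],[[0,0,0],[0,0,0],-1],[[0,0,0],[0,0,0],-1]]'
python3 -c "
from h import *
plan([.4297,.1268,.0605],7)"
```

```text
time_s: 10.9
ee_pos: [0.4298, 0.1269, 0.1693]
ee_rot: [0.0, 0.663, 0.749, 0.0]
wrist_force: [-0.5, -0.4, -1.8]
finger_gap: 0.0322
time_s: 11.15
ee_pos: [0.4305, 0.1262, 0.1694]
ee_rot: [0.0, 0.663, 0.748, -0.0]
wrist_force: [0.2, -1.4, -2.7]
finger_gap: 0.0319
turn [ 0.     0.    -0.002] shift [  0.7  -0.8 108.9] | t 11.15 pos [0.4305 0.1262 0.1694] jaw 6.9 tilt 0.02 F [ 0.2 -1.4 -2.7] gap 0.0319 q [ 0.26  0.16  1.91 -0.    1.08  0.14]
```

```bash
python3 -m pendant '[[[0,0,0],[0.5,-0.5,15],-1],[[0,0,0],[0.5,-0.5,38],-1],[[0,0,0],[0.5,-0.5,60],-1],[[0,0,0],[0.5,-0.5,80],-1],[[0,0,0],[0.5,-0.5,95],-1],[[0,0,0],[0.5,-0.5,103],-1],[[0,0,0],[0.5,-0.5,107],-1],[[0,0,0],[0.5,-0.5,107],-1],[[0,0,0],[0.5,-0.5,107],-1],[[0,0,0],[0.5,-0.5,107],-1]]'
python3 -c "
from h import *
plan([.4297,.1268,.0595],7)
snap('scene','s4');snap('wrist','w4')"
```

```text
time_s: 11.98
ee_pos: [0.43, 0.1274, 0.0634]
ee_rot: [0.001, 0.663, 0.749, 0.001]
wrist_force: [0.3, 0.3, -1.5]
finger_gap: 0.0317
turn [ 0.002 -0.    -0.   ] shift [-0.6 -0.3  3.9] | t 11.9833 pos [0.43   0.1274 0.0634] jaw 6.98 tilt 0.13 F [ 0.3  0.3 -1.5] gap 0.0317 q [ 0.26  0.29  2.06 -0.    0.8   0.14]
```

View pics/s4.png

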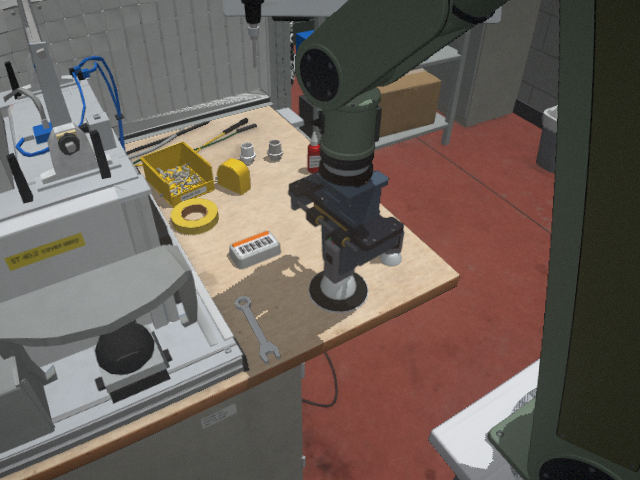

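View pics/w4.png

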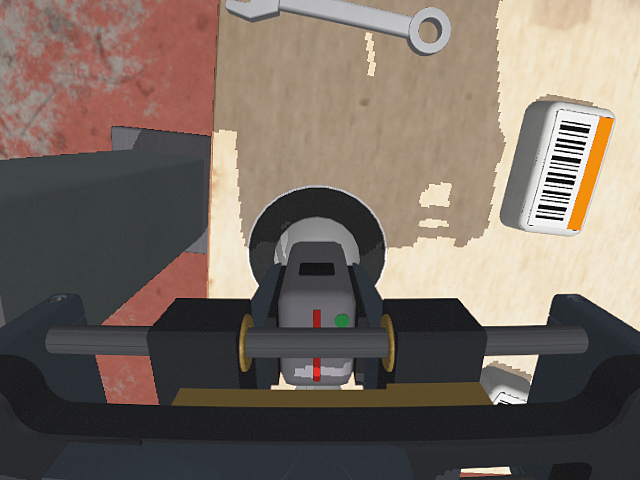

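The hood (centre column 317) is centred on the pad (columns 249–385, centre 317). I'll lower the last few millimetres.

```bash
python3 -c "
from h import *
plan([.4297,.1268,.0595],7)"
python3 -m pendant '[[[0,0,0],[0,0,1],-1],[[0,0,0],[0,0,2],-1],[[0,0,0],[0,0,2],-1],[[0,0,0],[0,0,2],-1],[[0,0,0],[0,0,2],-1]]'
python3 -c "
from h import *
plan([.4297,.1268,.0595],7)"
```

```text
turn [ 0.002 -0.    -0.   ] shift [-0.6 -0.1  3.8] | t 12.0833 pos [0.4297 0.1274 0.0633] jaw 6.99 tilt 0.12 F [ 0.2 -0.5 -1.9] gap 0.032 q [ 0.26  0.29  2.06 -0.    0.8   0.14]
time_s: 12.5
ee_pos: [0.429, 0.1273, 0.0605]
ee_rot: [0.0, 0.663, 0.749, -0.0]
wrist_force: [-0.7, 0.5, -2.5]
finger_gap: 0.0315
turn [ 0.  0. -0.] shift [-0.5  0.7  1. ] | t 12.5 pos [0.429  0.1273 0.0605] jaw 6.99 tilt 0.0 F [-0.7  0.5 -2.5] gap 0.0315 q [ 0.26  0.29  2.06 -0.    0.79  0.14]
```

```bash
python3 -m pendant '[[[0,0,0],[-0.5,0.7,0.5],-1],[[0,0,0],[-0.5,0.7,1],-1],[[0,0,0],[-0.5,0.7,1],-1],[[0,0,0],[-0.5,0.7,1],-1],[[0,0,0],[-0.5,0.7,1],-1]]'
python3 -c "
from h import *
plan([.4297,.1268,.0595],7)"
```

```text
time_s: 12.92
ee_pos: [0.4298, 0.1268, 0.0595]
ee_rot: [0.0, 0.663, 0.749, -0.0]
wrist_force: [0.2, 0.8, -1.7]
finger_gap: 0.0316
turn [ 0.  0. -0.] shift [-0.  -0.1 -0. ] | t 12.9167 pos [0.4298 0.1268 0.0595] jaw 6.99 tilt 0.0 F [ 0.2  0.8 -1.7] gap 0.0316 q [ 0.26  0.29  2.06 -0.    0.79  0.14]
```

```bash
python3 -m pendant '[[[0,0,0],[0,0,0.5],-1],[[0,0,0],[0,0,0.5],-1],[[0,0,0],[0,0,0.5],-1],[[0,0,0],[0,0,0.5],-1]]'
python3 -m pendant '[[[0,0,0],[0,0,0.4],-1],[[0,0,0],[0,0,0.4],-1],[[0,0,0],[0,0,0.4],-1],[[0,0,0],[0,0,0.4],-1]]'
```

```text
time_s: 13.25
ee_pos: [0.4298, 0.1268, 0.0595]
ee_rot: [0.0, 0.663, 0.749, 0.0]
wrist_force: [-0.9, -1.3, 5.3]
finger_gap: 0.032
time_s: 13.58
ee_pos: [0.4298, 0.1268, 0.0594]
ee_rot: [0.0, 0.663, 0.749, 0.0]
wrist_force: [-1.8, -1.2, 9.4]
finger_gap: 0.0315
```

Contact: the force is now +9 N upward. I'll back off slightly and then open slowly.

```bash
python3 -m pendant '[[[0,0,0],[0,0,-0.5],-1],[[0,0,0],[0,0,-0.5],-1],[[0,0,0],[0,0,-0.5],-0.2],[[0,0,0],[0,0,-0.5],0],[[0,0,0],[0,0,-0.5],0.3],[[0,0,0],[0,0,-0.5],0.6],[[0,0,0],[0,0,-0.5],1],[[0,0,0],[0,0,-0.5],1],[[0,0,0],[0,0,-0.5],1],[[0,0,0],[0,0,-0.5],1]]'
python3 -m pendant '[[[0,0,0],[0,0,-5],1],[[0,0,0],[0,0,-20],1],[[0,0,0],[0,0,-40],1],[[0,0,0],[0,0,-65],1],[[0,0,0],[0,0,-95],1],[[0,0,0],[0,0,-125],1],[[0,0,0],[0,0,-145],1],[[0,0,0],[0,0,-150],1],[[0,0,0],[0,0,-150],1],[[0,0,0],[0,0,-150],1]]'
python3 - <<'E'
from h import *
C,im,d=snap('wrist','w5'); P=pts(C,d); hsv=cv2.cvtColor(im,cv2.COLOR_RGB2HSV)
snap('scene','s5')
m=np.zeros((480,640),np.uint8); m[180:280,280:360]=(abs(P[180:280,280:360,2]-.112)<.006)
print('top',cv2.minAreaRect((P[m>0][:,:2]*1000).astype(np.float32)),P[m>0][:,2].mean())
blk=np.zeros((480,640),np.uint8); blk[140:255,265:390]=hsv[140:255,265:390,2]<60
c,_=cv2.findContours(blk,0,1); c=max(c,key=cv2.contourArea).reshape(-1,2); W=onz(C,c,.004)*1000; print('pad',cv2.minEnclosingCircle(W[:,:2].astype(np.float32)))
E
```

```text
time_s: 14.42
ee_pos: [0.4297, 0.1268, 0.0591]
ee_rot: [0.0, 0.663, 0.749, -0.0]
wrist_force: [0.1, -0.0, -0.7]
finger_gap: 0.0802
time_s: 15.25
ee_pos: [0.4291, 0.1267, 0.2084]
ee_rot: [-0.0, 0.663, 0.749, -0.001]
wrist_force: [0.6, -1.2, 0.1]
finger_gap: 0.0914
top ((429.0488586425781, 127.76805114746094), (31.853042602539062, 44.924964904785156), 6.614057540893555) 0.11104853820316714
pad ((429.13702392578125, 127.9949722290039), 49.11935806274414)
```

View pics/w5.png

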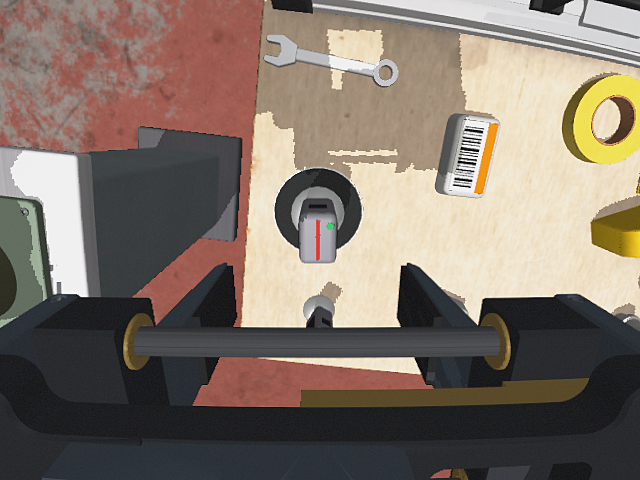

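View pics/s5.png

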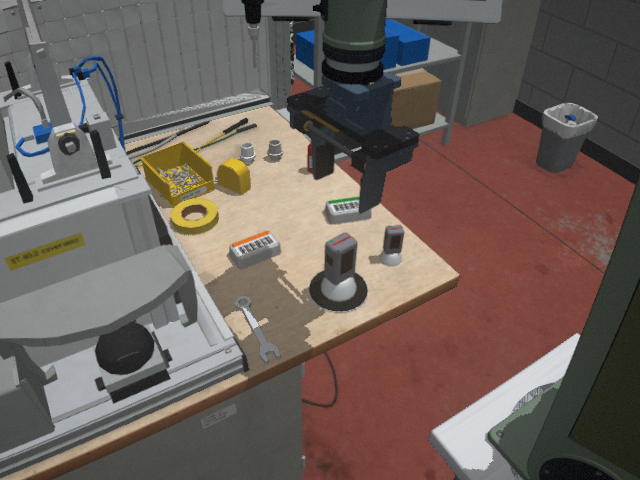

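The reader stands upright on the pad at wrist pixel (318,230). In the same view, its axis is within 0.3 mm of the pad centre. Both covers are still in place, and the gripper is open and clear. Handing in.

```bash
python3 -c "
from plant import ticket
print(ticket.sign_off())"
```

```text
the job is handed in; nothing more can be done
None
```

The job is done and handed in at about 15.4 s of robot time. I picked up the larger reader and held it still over the green-stripe label, then stood it back on its pad and let go.

- **Hold:** it lasted about 3.4 s, with the reader's underside 50 mm above the label. The scan line was parallel to the label's long side, with 0.0° measured tool tilt. The measured tool position did not change during the hold.
- **Parking:** the last wrist picture shows the reader upright and about 0.3 mm from the pad's centre. The gripper is open and about 150 mm higher than where it let go.
- **Covers:** in the last scene picture both covers look unmoved. I judged this by eye and did not re-measure them.
- **Disagreements:** the top and wrist cameras differed by about 2–3 mm in y. I used offsets within one view and averages between the two. One rough stripe-angle fit from the wrist camera gave 76.7° against 73.4° from the top camera. The wrist fit had stray pixels in its mask, so I used the top-camera value.
- **Forces:** the highest force I read was about 9 N, when the reader touched down on the pad.

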